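Refit the return spring on the tile press post

ROBOT

A 6-joint arm with a two-finger parallel gripper is mounted at the origin on the work surface. World frame = base frame: x ahead of the robot, y to its left, z up, the work surface at z = 0. Lengths are in m, angles in rad, forces in N, time in s.
With the tool pointing down it reaches from about 0.275 to 0.725 m from the base axis. Payload 15.9 kg.
Tool frame: the origin (TCP) lies at the very end of the fingers, on their centre line; the grasp point (between the pads) lies env.grip_depth behind it (env.grip_depth is the distance from the TCP to the grasp point, in m); z points along the fingers, y is the line along which they close (so a half turn about z gives the same grasp; the last joint's range is limited). The gripper opens to 85 mm and grips with 20 to 120 N. Pads are 22 mm wide; open, the fingers measure 114 mm over their backs; the gripper's body (76 mm by 85 mm) begins 54 mm behind the grasp point. The pads swing forward as they close: fully open they stand 13 mm farther back than shut.
Start: joints at [1.131, 0.213, -0.034, 1.323, 0, 1.571], TCP at [0.213, 0.452, 0.231] pointing down, gripper open.
Joint ranges: [-2.98, 2.98], [-0.74, 1.72], [-1.14, 1.35], [-2.1, 2.04], [-1.57, 1.44], [-3.14, 3.14]. Speed limits (rad/s): [1.89, 1.89, 2.39, 2.57, 3.14, 3.14].

INTERFACE

Orientations are given as a unit quaternion [w, x, y, z].
In Python, from bench import env, imaging gives the robot as it stands. The module is installed in compiled form; this text tells all that it offers.
- The arm moves only by the shell command python3 -m pendant 'ROWS' [OPENING] [FORCE]. ROWS is JSON, a list that holds one entry, the list of rows, each a list of 6 numbers: the shift along the tool's x, y, z in m, then the turn, a rotation vector about the tool's x, y, z in degrees. A call has 1 to 20 rows; each row is the pose to reach, as a shift and turn from the pose commanded when the call began, along the tool's axes at that moment; what a row does not reach only later rows make up. A row lasts 1/8 s, in which the tool goes at most 62.5 mm and 10.7 degrees, less where a joint would pass 70% of its speed; a pose out of reach is approached as far as the arm can. A call with a gripper value outside its range is refused whole. OPENING is the closure, from -1 (fully open) to 1 (shut), set as the call begins (- or left out, the last holds). The fingers move at their own pace and stop on an object; FORCE is the grip in N (left out, the last holds). Time passes only in rows, so rows that repeat a pose let the fingers close. It gives the time, the measured TCP pose, the force, the opening and the grip force at its end, in the units of the state.
- env.state(): the state, without advancing time (a new reading comes with each control period).
- imaging.get_image(name): name is "scene" or "top" or "wrist"; returns a dict with "frame" (420x560x3 uint8, blue, green, red), "vertical_fov" (degrees; the focal length in pixels is half the picture's height over the tangent of half this angle, whatever the lens; pixels are square), "cx", "cy" (the principal point, pixels), "dist" ([k1, k2, p1, p2, k3] as OpenCV has them; the pictures are not rectified), "pose" (4x4, takes a point from camera to world coordinates); the wrist camera has in their place "hand_eye" (4x4, takes a point from camera to tool coordinates, whose origin is the TCP and whose axes are the flange's). Camera axes: x right, y down, z forward; pixel columns grow to the right and rows downward; lengths in m; the calibration is good to about 2 mm. A picture is of the moment at which its call begins: read the wrist's pose just before it. There is no depth.
- env.sign_off(): hands the job in; it is judged then, once.
The state is a dict: "time_s": time; "qpos": joint angles; "qvel": joint speeds; "effort": joint torques, N m; "position": TCP position; "tcp_rot": TCP orientation; "wrist_force": force on the tool from outside, world axes, zero at the start; "torque": the same for the moment, N m; "gripper_width": finger opening in m; "grip_force": force on a finger pad.
Only numpy, scipy, OpenCV 4.12 (cv2) and the standard library are available. Lean on these libraries where they do the work, as an engineer would, in place of code of your own. Each camera call takes 0.05 s, during which the arm holds its last target. There are 200 camera calls.

TASK

Take the loose return spring, standing on the bench, and thread it tang end down over the bare guide post of the tile press until its bottom coil rests fully home on the post's foot, then let go. Its tang will snag on the two slotted collars of the post: never force it, press only lightly and twist it a little until the tang finds a slot. Leave the bowl, the jar and the brush where they are.

Things in the scene. Friction and masses are not known exactly. Their poses are not given: they have to be found in the camera images.
- spring: Loose steel compression spring standing on the bench, 0.13 to 0.21 kg. Coils 46 mm outside, 36 mm inside, wire 5 mm, 70 mm tall in all. Origin: on its axis at the underside; z up along the axis. It gives along its axis, about 0.9 N per mm, solid after 24 mm; in twist 0.8 N m per rad. Over 20 N between spring and press does damage.
- ring_top (a point): Centre of the top face of the spring's dark steel end ring, 70 mm above its underside when not compressed; same axes. The ring (50 mm outside, 37 mm bore, 20 mm tall) is the place to grip the spring from above.
- tang_tip (a point): Tip of the spring's tang: the lower wire end, 5 mm thick, bent radially inward at the very bottom (0 to 5 mm high). It lies along +x of the spring, from the coil to 11 mm from the axis.
- press: Fixed hand tile press without its top plate: blue base 170 x 270 x 34 mm, steel die in the middle (top at 46 mm), upright guide posts 80 mm either side along its y axis. The post at +y is bare; the one at -y already has its spring, ring and nut (119 mm over the bench; the shaft tip 125 mm). Origin: centre of the underside.
- post_seat (a point): Foot of the bare post, on its axis, 40 mm above the bench, on top of a 56 mm flange: the spring's underside must rest here. z up along the post, axes parallel to the press's. The shaft is 16 mm in diameter; between and below the collars it is plain, and the tang turns freely there. Push lightly (about 5 N) and sweep slowly: the push drops when the tang falls into a slot.
- post_tip (a point): Tapered tip of the bare post, 85 mm above its foot.
- upper_top (a point): Centre of the top face of the upper collar, 68 mm above the foot. Collar 30 mm in diameter, 12 mm tall, fixed, with three open slots 9 mm wide, down to the shaft, through which the tang passes downward. They point along +x of this frame and 120 degrees either side.
- lower_top (a point): Centre of the top face of the lower collar, 36 mm above the foot. Size and slots as on the upper one, but clamped at an unknown angle (this frame does not show it): its nearest slot lies about 25 to 60 degrees from the upper slots' direction, one way or the other. It cannot be turned.
- bowl: Bystander: white bowl, 110 mm across, 50 mm tall. Origin under its centre.
- glaze_jar: Bystander: amber jar with white lid, 64 mm across, 90 mm tall. Origin under its centre.
- brush: Bystander: wooden brush lying on the bench.

How it is judged:
By the outcome, as a careful person would: the job done as asked, in the order asked, and still so for the second after the job is handed in, with the robot touching nothing.
It also fails if it takes over 64 s, if anything falls off the work surface, if the arm or the gripper's body presses on something with over 40 N, if the wrist force passes 120 N, or if a joint passes its speed limit or range.

## Working session

There is one attempt and no reset: what is moved stays moved. The work goes in short steps, Python scripts to look and compute and a shell command to move; the robot and the scene stay as the last step left them, time stands still between calls to the robot, and variables do not carry over. Pictures are saved under pics/ and viewed, at most 10 in all, crops included, and the job is handed in when it is done.

```bash
mkdir -p pics; cat > h.py <<'E'
import numpy as np, cv2
from bench import env, imaging
from scipy.spatial.transform import Rotation as R
def K(d):
    f=d["frame"].shape[0]/2/np.tan(np.radians(d["vertical_fov"])/2)
    return np.array([[f,0,d["cx"]],[0,f,d["cy"]],[0,0,1.]])
def tcp():
    s=env.state();T=np.eye(4);q=s["tcp_rot"]
    T[:3,:3]=R.from_quat([q[1],q[2],q[3],q[0]]).as_matrix();T[:3,3]=s["position"];return T
def grab(n,fn=None):
    T=tcp(); d=imaging.get_image(n)
    d["T"]=d["pose"] if "pose" in d and n!="wrist" else T@np.array(d["hand_eye"])
    d["T"]=np.array(d["T"])
    if fn: cv2.imwrite("pics/"+fn,d["frame"])
    np.save("pics/"+n+".npy",{k:v for k,v in d.items()},allow_pickle=True)
    return d
def load(n): return np.load("pics/"+n+".npy",allow_pickle=True).item()
def ray(d,uv):
    p=cv2.undistortPoints(np.array([[uv]],float),K(d),np.array(d["dist"],float))[0,0]
    return d["T"][:3,3], d["T"][:3,:3]@np.array([p[0],p[1],1])
def onz(d,uv,z):
    o,r=ray(d,uv); return o+r*(z-o[2])/r[2]
def proj(d,P):
    C=np.linalg.inv(d["T"]); rv=cv2.Rodrigues(C[:3,:3])[0]
    return cv2.projectPoints(np.array(P,float).reshape(-1,3),rv,C[:3,3],K(d),np.array(d["dist"],float))[0][:,0]
E
python3 - <<'E'
from h import *
print(env.state(), env.grip_depth)
for n in ["scene","top","wrist"]:
    d=grab(n,n+"0.png"); print(n,d["vertical_fov"],d["T"].round(3).tolist())
E
```

```text
{'time_s': 0.0, 'qpos': array([ 1.13101094e+00,  2.13336695e-01, -3.50502355e-02,  1.32349321e+00,
       -8.12652618e-06,  1.57079370e+00]), 'qvel': array([-7.59960699e-04,  7.89554347e-04, -7.89891684e-05, -5.88296394e-04,
       -5.72567462e-04,  1.40166373e-03]), 'effort': array([ 1.50693386e-04, -6.86167145e+01,  4.87115800e+01,  1.76003220e-02,
        7.27339170e-05,  2.23484216e-05]), 'position': array([0.21273282, 0.45211834, 0.2308294 ]), 'tcp_rot': array([-1.14238336e-04,  2.18123583e-01,  9.75921005e-01, -5.29742933e-04]), 'wrist_force': array([0.25127715, 0.01795463, 0.63114065]), 'torque': array([-0.04466197,  0.02530117, -0.0253102 ]), 'grip_force': 0.0, 'gripper_width': 0.08558150679089972} 0.0187
scene 50.92407184546467 [[-0.541, 0.589, -0.6, 1.159], [0.841, 0.39, -0.376, 0.439], [0.012, -0.708, -0.706, 0.842], [0.0, 0.0, 0.0, 1.0]]
top 54.98359460460361 [[-0.019, -0.989, 0.147, 0.38], [-1.0, 0.02, 0.0, 0.037], [-0.003, -0.147, -0.989, 1.237], [0.0, 0.0, 0.0, 1.0]]
wrist 71.24583133814204 [[0.425, 0.866, 0.263, 0.145], [0.905, -0.406, -0.125, 0.484], [-0.001, 0.291, -0.957, 0.374], [0.0, 0.0, 0.0, 1.0]]
```

```bash
python3 - <<'E'
from h import *
a=load("scene")["frame"];b=load("top")["frame"]
cv2.imwrite("pics/s1.png",cv2.resize(a,(800,600)));cv2.imwrite("pics/t1.png",cv2.resize(b,(800,600)))
E
```

```text
(no output)
```

View pics/s1.png

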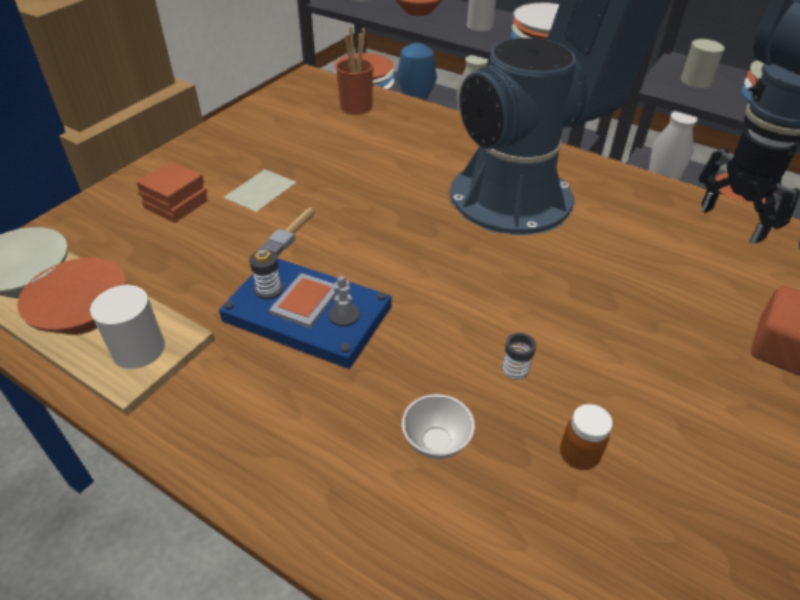

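View pics/t1.png

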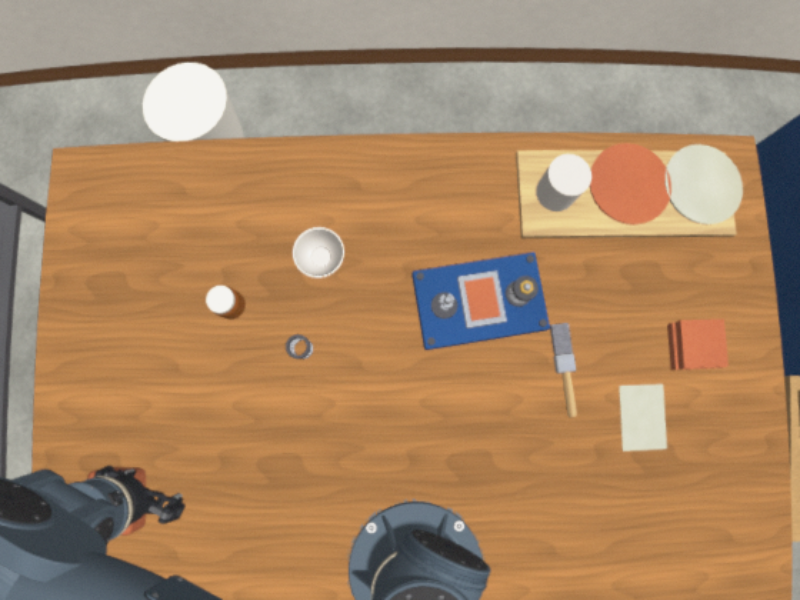

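The pictures show these positions, in 800x600 pixels. In the top view the spring ring is at about (299,347), the bare post tip at (447,302) and the base corners at (414,270), (535,254), (549,330) and (427,348). In the scene view the ring top is at about (519,342).

```bash
python3 - <<'E'
from h import *
t=load("top");s=load("scene");k=.7
c=[onz(t,(u*k,v*k),.034) for u,v in [(414,270),(535,254),(549,330),(427,348)]]
print(np.round(c,3).tolist()); c=np.array(c)
print("ctr",c.mean(0).round(4)); 
y=(c[0]+c[3]-c[1]-c[2])[:2];print("yaw y", np.degrees(np.arctan2(-y[0],y[1])),np.linalg.norm(y)/2)
x=(c[0]+c[1]-c[3]-c[2])[:2];print("yaw x", np.degrees(np.arctan2(x[1],x[0])),np.linalg.norm(x)/2)
print("ring top",onz(t,(299*k,347*k),.07),onz(s,(519*k,342*k),.07))
print("tip top",onz(t,(447*k,300*k),.125),"scene",onz(s,(343*k,280*k),.125))
print(tcp().round(3))
# crops
def crop(d,x,y,w,h,m): 
    return cv2.resize(d["frame"][y:y+h,x:x+w],None,fx=m,fy=m,interpolation=cv2.INTER_CUBIC)
a=crop(s,330,215,60,60,6.6667);b=crop(s,215,180,60,60,6.6667)
cv2.imwrite("pics/c1.png",np.hstack([a,b]))
E
```

```text
[[0.625, -0.011, 0.034], [0.655, -0.273, 0.034], [0.491, -0.293, 0.034], [0.458, -0.034, 0.034]]
ctr [ 0.5572 -0.1526  0.034 ]
yaw y 6.841713723254787 0.26230349848616147
yaw x 7.517533982376037 0.1669127623672839
ring top [0.4629374  0.22792588 0.07      ] [0.46546335 0.23128562 0.07      ]
tip top [ 0.54533125 -0.07021547  0.125     ] scene [ 0.55059601 -0.06291452  0.125     ]
[[-0.905  0.426 -0.     0.213]
 [ 0.426  0.905 -0.001  0.452]
 [-0.    -0.001 -1.     0.231]
 [ 0.     0.     0.     1.   ]]
```

View pics/c1.png

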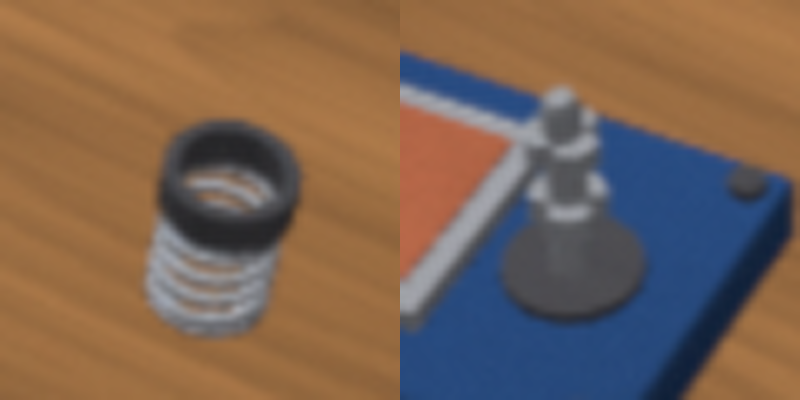

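```bash
python3 -m pendant '[[[-0.397,-0.095,0,0,0,0],[-0.397,-0.095,0,0,0,0],[-0.397,-0.095,0,0,0,0],[-0.397,-0.095,0,0,0,0],[-0.397,-0.095,0,0,0,0],[-0.397,-0.095,0,0,0,0],[-0.397,-0.095,0,0,0,0],[-0.397,-0.095,0.11,0,0,0],[-0.397,-0.095,0.11,0,0,0],[-0.397,-0.095,0.11,0,0,0],[-0.397,-0.095,0.11,0,0,0],[-0.397,-0.095,0.11,0,0,0]]]' -1
python3 - <<'E'
from h import *
d=grab("wrist","w1.png"); print(tcp().round(4),env.state()["qpos"].round(3))
p=proj(d,[[.464,.229,.07],[.464,.229,0]]);print(p)
u,v=p.mean(0).astype(int);h=75
x0,y0=max(u-h,0),max(v-h,0);c=d["frame"][y0:y0+2*h,x0:x0+2*h];print(x0,y0)
cv2.imwrite("pics/w1c.png",cv2.resize(c,None,fx=4,fy=4,interpolation=cv2.INTER_CUBIC))
E
```

```text
time_s: 1.65
position: [0.5329, 0.198, 0.1236]
tcp_rot: [0.001, 0.218, 0.976, 0.001]
wrist_force: [0.4, 0.6, 0.6]
gripper_width: 0.0856
grip_force: 0.0
[[-0.9049  0.4255  0.0028  0.5327]
 [ 0.4255  0.9049  0.001   0.1979]
 [-0.0021  0.0021 -1.      0.1233]
 [ 0.      0.      0.      1.    ]] [ 0.356  0.391 -0.067  1.11  -0.     0.795]
[[280.06632672 118.32200829]
 [280.33751122 118.35032428]]
205 43
```

View pics/w1c.png

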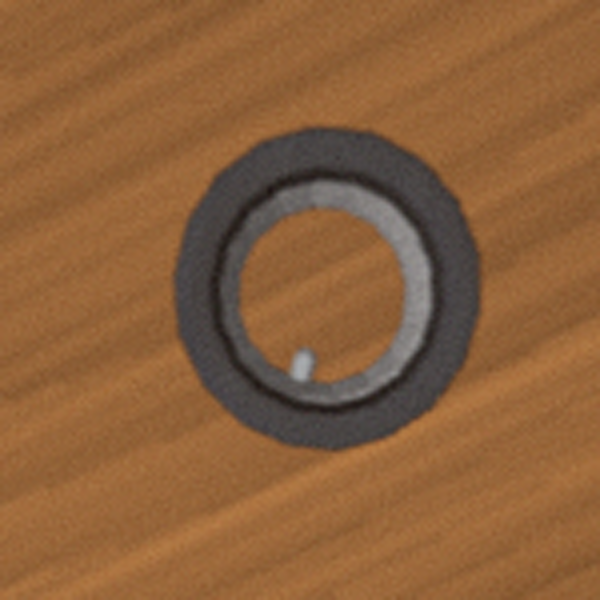

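The ring is at crop (328,288), which is full-image pixel (287,115). The bottom coil's inner circle is centred at about (322,296), and the tang runs from crop (306,352) to (300,380).

```bash
python3 - <<'E'
from h import *
d=load("wrist"); f=lambda u,v:(205+u/4,43+v/4)
r=onz(d,f(328,288),.07);b=onz(d,f(322,296),.005);print("ring",r,"bot",b)
e=[onz(d,f(328+a,288+c),.07) for a,c in[(152,0),(-152,0),(0,160),(0,-160)]];print(np.linalg.norm(e[0]-e[1]),np.linalg.norm(e[2]-e[3]))
for p in [(306,352),(300,380)]:
    q=onz(d,f(*p),.004)
    for c in (r,b): print("tang r",np.linalg.norm((q-c)[:2]),"ang",np.degrees(np.arctan2(*(q-c)[1::-1])))
T=tcp()
g=(r+b)/2
w=np.array([g[0],g[1],T[2,3]])
print("tool delta",T[:3,:3].T@(w-T[:3,3]))
E
```

```text
ring [0.46405365 0.23386314 0.07      ] bot [0.46488226 0.23345066 0.005     ]
0.04845241561457744 0.04850350048519919
tang r 0.012914817944425123 ang -40.523711479463834
tang r 0.012019046271415814 ang -41.595717360188644
tang r 0.018942746913895723 ang -39.61783940646618
tang r 0.018042658357905406 ang -40.286758251074964
tool delta [ 0.07694025  0.00328502 -0.00015457]
```

```bash
python3 -m pendant '[[[0.076,0.0045,0,0,0,0],[0.076,0.0045,0,0,0,0],[0.076,0.0045,0.03,0,0,0],[0.076,0.0045,0.06,0,0,0],[0.076,0.0045,0.078,0,0,0],[0.076,0.0045,0.078,0,0,0],[0.076,0.0045,0.078,0,0,0],[0.076,0.0045,0.078,0,0,0]]]' -1
python3 -m pendant '[[[0,0,0,0,0,0],[0,0,0,0,0,0],[0,0,0,0,0,0],[0,0,0,0,0,0],[0,0,0,0,0,0],[0,0,0,0,0,0],[0,0,0,0,0,0],[0,0,0,0,0,0]]]' 1 50
```

```text
time_s: 2.7
position: [0.4656, 0.2342, 0.0444]
tcp_rot: [0.001, 0.218, 0.976, 0.001]
wrist_force: [0.2, 0.4, -0.2]
gripper_width: 0.0856
grip_force: 0.0
time_s: 3.7
position: [0.4649, 0.2339, 0.0434]
tcp_rot: [0.0, 0.218, 0.976, 0.0]
wrist_force: [0.9, 1.0, 0.2]
gripper_width: 0.0478
grip_force: 54.2
```

```bash
python3 -m pendant '[[[0,0,-0.05,0,0,0],[0,0,-0.10,0,0,0],[0,0,-0.15,0,0,-8],[-0.04,-0.03,-0.15,0,0,-16],[-0.085,-0.06,-0.15,0,0,-24],[-0.13,-0.09,-0.15,0,0,-32],[-0.17,-0.12,-0.15,0,0,-40],[-0.21,-0.15,-0.15,0,0,-47.7],[-0.24,-0.17,-0.15,0,0,-47.7],[-0.2545,-0.1826,-0.15,0,0,-47.7],[-0.2545,-0.1826,-0.15,0,0,-47.7],[-0.2545,-0.1826,-0.15,0,0,-47.7],[-0.2545,-0.1826,-0.15,0,0,-47.7],[-0.2545,-0.1826,-0.15,0,0,-47.7]]]'
python3 - <<'E'
from h import *
d=grab("wrist","w2.png"); T=tcp();print(T.round(4),env.state()["qpos"].round(3))
p=proj(d,[[.548,-.069,.125],[.548,-.069,.04]]);print(p)
cv2.imwrite("pics/w2c.png",cv2.resize(d["frame"],(800,600),interpolation=cv2.INTER_CUBIC))
E
```

```text
time_s: 5.45
position: [0.6172, -0.0391, 0.1935]
tcp_rot: [0.0, -0.196, 0.981, -0.0]
wrist_force: [-0.4, 1.0, -2.0]
gripper_width: 0.0474
grip_force: 53.9
[[-9.236e-01 -3.833e-01  2.000e-04  6.172e-01]
 [-3.833e-01  9.236e-01 -0.000e+00 -3.920e-02]
 [-2.000e-04 -1.000e-04 -1.000e+00  1.935e-01]
 [ 0.000e+00  0.000e+00  0.000e+00  1.000e+00]] [-0.063  0.472  0.235  1.334  0.    -0.457]
[[279.48782496 118.65898985]
 [280.16247274 118.80386476]]
```

View pics/w2c.png

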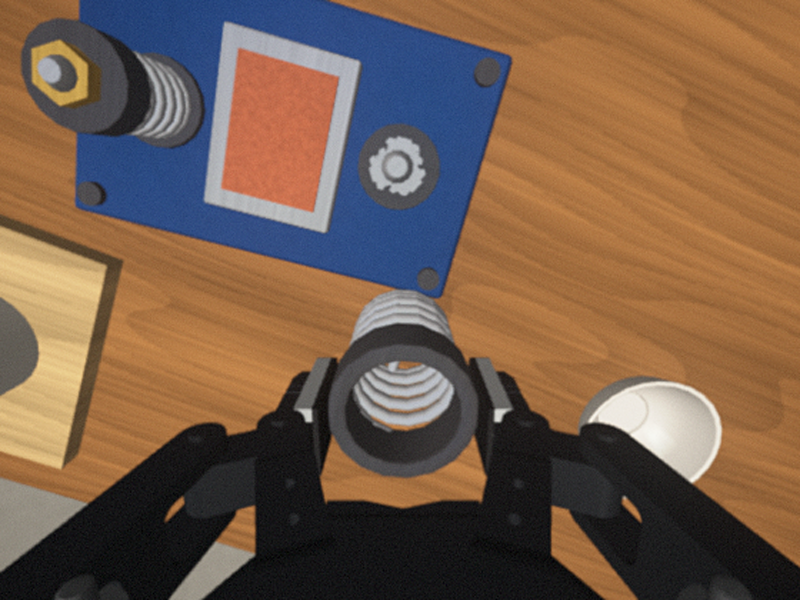

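The whole press is visible. The bare post is at about (398,166) of 800x600 and the gripped ring is centred at about (403,400). I'll enlarge the post.

```bash
python3 - <<'E'
from h import *
d=load("wrist")
a=d["frame"][81:153,243:315]; b=d["frame"][195:345,205:355]
cv2.imwrite("pics/w2d.png",np.hstack([cv2.resize(x,(600,600),interpolation=cv2.INTER_CUBIC)[:, :] if i==0 else cv2.resize(x,(200,200)).repeat(1,0) if 0 else cv2.resize(x,(600,600))  for i,x in enumerate([a])]))
E
```

```text
(no output)
```

View pics/w2d.png

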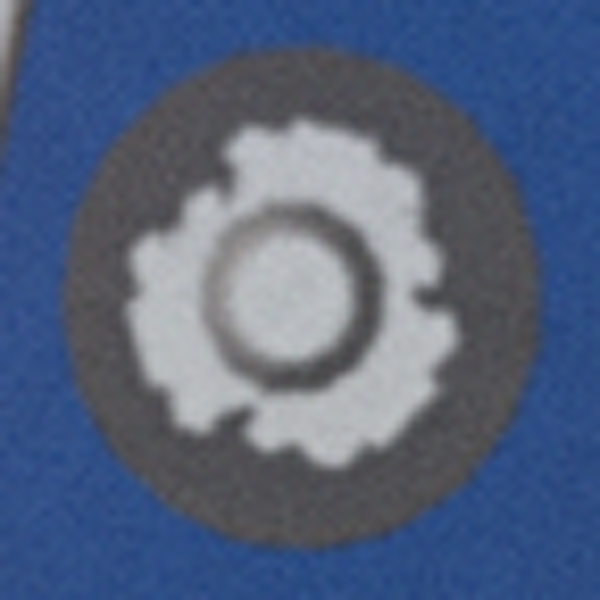

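The three dark notches at crop (425,295), (225,188) and (238,420) are where the upper and lower slots overlap. The upper slot extends counter-clockwise from each notch (edge corner near (425,185)), so the lower slots lie clockwise.

```bash
python3 - <<'E'
from h import *
d=load("wrist"); T=tcp(); f=lambda u,v:(243+u*.12,81+v*.12)
tip=onz(d,f(293,292),.125);fl=onz(d,f(302,297),.04);print("tip",tip,"flange",fl)
c=(tip+fl)/2
for p in [(422,295),(225,190),(238,420),(425,185),(455,312),(460,330),(235,140),(175,430)]:
    q=onz(d,f(*p),.108); v=(q-c)[:2]; print(p,np.linalg.norm(v).round(4),np.degrees(np.arctan2(v[1],v[0])).round(1))
# press yaw from edges in view (800x600 px) right edge & die
def ang(a,b,z):
    A,B=onz(d,(a[0]*.7,a[1]*.7),z),onz(d,(b[0]*.7,b[1]*.7),z);v=B-A;return np.degrees(np.arctan2(v[1],v[0])),np.linalg.norm(v)
print("right edge",ang((441,295),(511,57),.034),"die",ang((226,24),(206,201),.046),ang((358,61),(326,232),.046),"bottom",ang((78,207),(441,297),.034))
print("ring held",onz(d,(403*.7,398*.7),T[2,3]+.027), T[:3,3])
# synthesised overlay: compare slots by model: print px angles
for z in(.108,.076): print(proj(d,[[*c[:2],z]]))
E
```

```text
tip [ 0.54676483 -0.07049797  0.125     ] flange [ 0.54650422 -0.07058185  0.04      ]
(422, 295) 0.0113 111.4
(225, 190) 0.0106 -121.6
(238, 420) 0.0122 -2.9
(425, 185) 0.0145 150.7
(455, 312) 0.0143 105.9
(460, 330) 0.0151 100.3
(235, 140) 0.0137 -134.9
(175, 430) 0.0161 -20.1
right edge (np.float64(-171.6777202568442), np.float64(0.16370388601958868)) die (np.float64(8.092274707382593), np.float64(0.10680078681430291)) (np.float64(8.913918131777644), np.float64(0.10793253457526353)) bottom (np.float64(98.18008750888053), np.float64(0.2650209947014058))
ring held [ 0.61043316 -0.04114519  0.22050409] [ 0.61723448 -0.03919784  0.19350409]
[[278.4491436  116.07984595]]
[[278.86677197 116.45965671]]
```

```bash
python3 - <<'E'
from h import *
d=load("wrist"); T=tcp(); a=np.linspace(0,2*np.pi,181)
x0,y0,w=200,190,150
im=cv2.resize(d["frame"][y0:y0+w,x0:x0+w],(600,600),interpolation=cv2.INTER_CUBIC)
im2=im.copy()
for ox,col in[(0,(0,0,255)),(.005,(0,255,0))]:
  for r,z in[(.025,.027),(.0185,.027),(.025,.007)]:
    P=np.c_[ox+r*np.cos(a),r*np.sin(a),-z+0*a]@T[:3,:3].T+T[:3,3]
    p=(proj(d,P)-[x0,y0])*4+2
    cv2.polylines(im2,[p.astype(int)],True,col,1)
cv2.imwrite("pics/ov.png",im2)
print(onz(d,(400*.7,366*.7),.153)-T[:3,3])
E
```

```text
[ 0.0142183   0.00529902 -0.04050409]
```

View pics/ov.png

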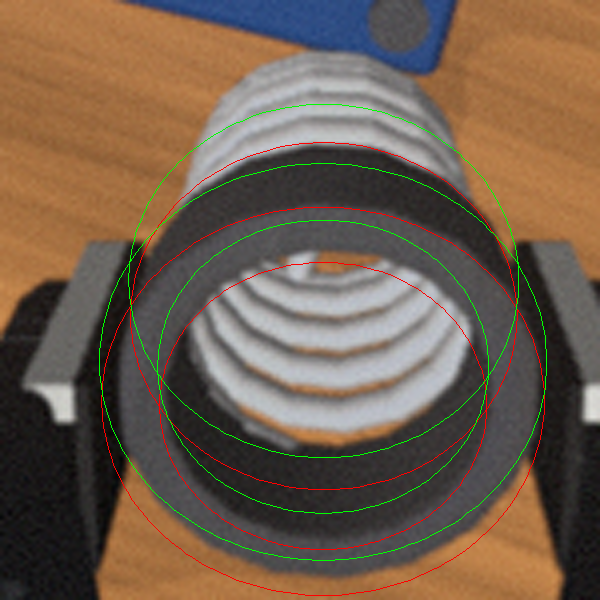

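Measured: the post axis is at about (0.5466, -0.0706). The ring sits about 1 mm along tool x from the TCP. The tang points to about 7° and the upper slot to about 8°. The lower slots are about 26° clockwise.

```bash
python3 -m pendant '[[[0.04,-0.001,0,0,0,-0.5],[0.0758,-0.0022,0,0,0,-1],[0.0758,-0.0022,0,0,0,-1],[0.0758,-0.0022,0,0,0,-1],[0.0758,-0.0022,0,0,0,-1],[0.0758,-0.0022,0.01,0,0,-1],[0.0758,-0.0022,0.02,0,0,-1],[0.0758,-0.0022,0.03,0,0,-1],[0.0758,-0.0022,0.036,0,0,-1],[0.0758,-0.0022,0.036,0,0,-1],[0.0758,-0.0022,0.036,0,0,-1],[0.0758,-0.0022,0.036,0,0,-1]]]'
python3 - <<'E'
from h import *
T=tcp();s=env.state();print(T[:3,3],np.degrees(np.arctan2(T[1,0],T[0,0])),s["wrist_force"],s["torque"])
d=grab("wrist","w3.png");e=grab("scene","s3.png")
x,y=proj(e,[[.547,-.07,.11]])[0].astype(int)
A=cv2.resize(d["frame"][170:330,200:360],(400,400),interpolation=cv2.INTER_CUBIC)
B=cv2.resize(e["frame"][y-40:y+40,x-40:x+40],(400,400),interpolation=cv2.INTER_CUBIC)
cv2.imwrite("pics/v3.png",np.hstack([A,B]))
E
```

```text
time_s: 7.0
position: [0.5484, -0.0708, 0.1577]
tcp_rot: [0.0, -0.204, 0.979, -0.0]
wrist_force: [-0.4, 0.6, -1.1]
gripper_width: 0.0476
grip_force: 54.0
[ 0.54835671 -0.07080018  0.15767682] -156.49786916510686 [-0.41693355  0.62676656 -1.05645757] [-0.01551502 -0.03151739 -0.03278839]
```

View pics/v3.png

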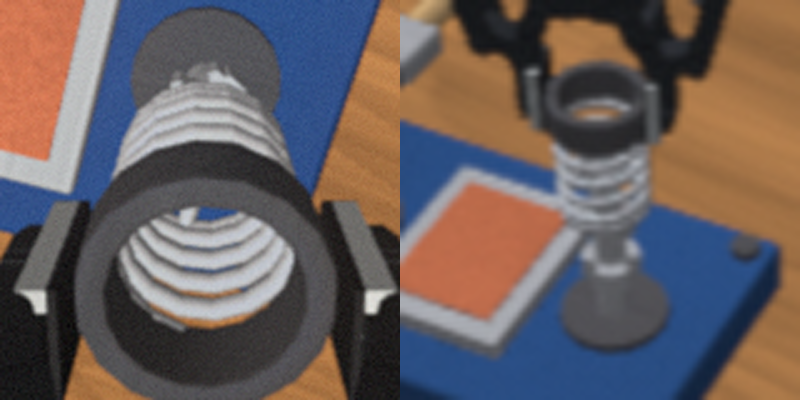

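The spring sits centred over the post: in the scene crop the spring bottom and the shaft are both at x≈606. I'll lower it gently into the upper slot.

```bash
python3 -m pendant '[[[0,0,0.004,0,0,0],[0,0,0.007,0,0,0],[0,0,0.010,0,0,0],[0,0,0.012,0,0,0],[0,0,0.012,0,0,0],[0,0,0.012,0,0,0],[0,0,0.012,0,0,0]]]'
```

```text
time_s: 7.98
position: [0.5482, -0.0708, 0.1454]
tcp_rot: [0.0, -0.204, 0.979, -0.0]
wrist_force: [0.3, -0.3, -1.4]
gripper_width: 0.0477
grip_force: 53.9
```

```bash
python3 -m pendant '[[[0,0,0.004,0,0,0],[0,0,0.008,0,0,0],[0,0,0.012,0,0,0],[0,0,0.016,0,0,0],[0,0,0.020,0,0,0],[0,0,0.020,0,0,0],[0,0,0.020,0,0,0]]]'
```

```text
time_s: 8.85
position: [0.5482, -0.0708, 0.1254]
tcp_rot: [0.0, -0.204, 0.979, -0.0]
wrist_force: [-0.5, 0.6, -1.4]
gripper_width: 0.0475
grip_force: 53.9
```

```bash
python3 -m pendant '[[[0,0,0,0,0,5],[0,0,0,0,0,10],[0,0,0,0,0,15],[0,0,0,0,0,20],[0,0,0,0,0,25],[0,0,0,0,0,25],[0,0,0.004,0,0,25],[0,0,0.008,0,0,25],[0,0,0.011,0,0,25],[0,0,0.011,0,0,25],[0,0,0.011,0,0,25],[0,0,0.011,0,0,25]]]'
```

```text
time_s: 10.35
position: [0.5482, -0.0708, 0.1144]
tcp_rot: [0.0, 0.013, 1.0, -0.0]
wrist_force: [-0.3, -0.0, -0.8]
gripper_width: 0.048
grip_force: 54.0
```

```bash
python3 -m pendant '[[[0,0,0.002,0,0,0],[0,0,0.004,0,0,0],[0,0,0.006,0,0,0],[0,0,0.006,0,0,0],[0,0,0.006,0,0,0],[0,0,0.006,0,0,0]]]'
```

```text
time_s: 11.1
position: [0.5482, -0.0708, 0.1084]
tcp_rot: [0.0, 0.013, 1.0, -0.0]
wrist_force: [-0.1, 0.2, -1.9]
gripper_width: 0.0479
grip_force: 54.0
```

```bash
python3 -m pendant '[[[0,0,0.004,0,0,0],[0,0,0.008,0,0,0],[0,0,0.012,0,0,0],[0,0,0.016,0,0,0],[0,0,0.020,0,0,0],[0,0,0.020,0,0,0],[0,0,0.020,0,0,0]]]'
python3 -m pendant '[[[0,0,0.002,0,0,0],[0,0,0.004,0,0,0],[0,0,0.006,0,0,0],[0,0,0.007,0,0,0],[0,0,0.007,0,0,0],[0,0,0.007,0,0,0]]]'
```

```text
time_s: 11.98
position: [0.5482, -0.0708, 0.0884]
tcp_rot: [0.0, 0.013, 1.0, -0.0]
wrist_force: [0.5, -0.1, -1.1]
gripper_width: 0.0479
grip_force: 54.0
time_s: 12.72
position: [0.5482, -0.0708, 0.0814]
tcp_rot: [0.0, 0.013, 1.0, -0.0]
wrist_force: [-0.6, -0.3, 1.8]
gripper_width: 0.0478
grip_force: 54.3
```

```bash
python3 -m pendant '[[[0,0,-0.0015,0,0,0],[0,0,-0.0015,0,0,0],[0,0,-0.0015,0,0,0]]]'
python3 -m pendant '[[[0,0,0,0,0,0],[0,0,0,0,0,0],[0,0,0,0,0,0],[0,0,0,0,0,0],[0,0,0,0,0,0],[0,0,0,0,0,0],[0,0,0,0,0,0],[0,0,0,0,0,0]]]' -1
python3 -m pendant '[[[0,0,-0.02,0,0,0],[0,0,-0.05,0,0,0],[0,0,-0.08,0,0,0],[0,0,-0.12,0,0,0],[-0.04,0,-0.12,0,0,0],[-0.075,0,-0.12,0,0,0],[-0.075,0,-0.12,0,0,0],[-0.075,0,-0.12,0,0,0],[-0.075,0,-0.12,0,0,0]]]'
python3 - <<'E'
from h import *
d=grab("wrist","w4.png");e=grab("scene","s4.png")
x,y=proj(e,[[.547,-.07,.08]])[0].astype(int);u,v=proj(d,[[.547,-.07,.08]])[0].astype(int)
A=cv2.resize(d["frame"][max(v-50,0):v+50,u-50:u+50],(400,400),interpolation=cv2.INTER_CUBIC)
B=cv2.resize(e["frame"][y-40:y+40,x-40:x+40],(400,400),interpolation=cv2.INTER_CUBIC)
cv2.imwrite("pics/v4.png",np.hstack([A,B]))
E
```

```text
time_s: 13.1
position: [0.5482, -0.0708, 0.0828]
tcp_rot: [0.0, 0.013, 1.0, -0.0]
wrist_force: [1.5, -0.7, 1.0]
gripper_width: 0.048
grip_force: 54.3
time_s: 14.1
position: [0.5482, -0.0708, 0.0828]
tcp_rot: [0.0, 0.013, 1.0, -0.0]
wrist_force: [0.0, 0.6, 0.6]
gripper_width: 0.0852
grip_force: 0.0
time_s: 15.22
position: [0.6225, -0.0727, 0.2031]
tcp_rot: [0.0, 0.013, 1.0, 0.0]
wrist_force: [0.2, 0.1, 0.0]
gripper_width: 0.0852
grip_force: 0.0
```

View pics/v4.png

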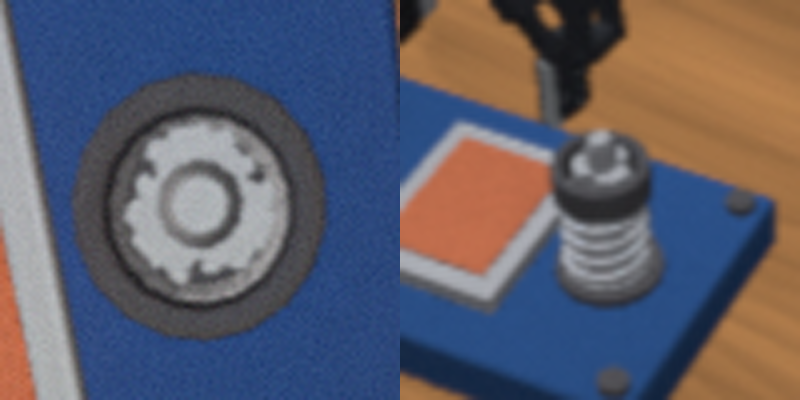

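The spring stands concentric on the post with its bottom coil on the flange. The ring (centred at crop (200,205)) is level with the upper collar, and the gripper is clear.

```bash
python3 -c "
from bench import env
print(env.sign_off())"
```

```text
the job is handed in; nothing more can be done
None
```

The spring is threaded tang end down through both collars, rests home on the foot of the bare post and has been let go; neither collar snagged, the bowl, jar and brush were left alone, and the job was handed in at about 15 s.

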